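# Book a fired test tile into the rack

## Task

Book in the pale green test tile: with the tile still standing on its easel, take the yellow hand scanner from its cradle and hold it square-on to the tile's striped label, beam centred on the label and red window about 80 mm from it, steady for at least a second without bumping the tile. Lay the scanner back in its cradle facing the way it was, then stand the tile on its bottom edge, fully down, in the free slot of the rack, the one with the green clips. Set both down gently instead of dropping them, and leave the pots and the other two tiles where they are.

Things in the scene. Friction and masses are not known exactly. Their poses are not given: they have to be found in the camera images.
- scanner: yellow bar-shaped hand scanner, 155 long (x) x 36 wide (y; black head 50 wide over x = 38 to 80) x 30 high (head 37), 220 g. Origin: underside, 75 mm ahead of the tail; x points out of the nose (the beam runs along x from point scanner_nose), z up
- scanner_nose (a point): centre of the scanner's red window, at (80, 0, 18) mm in the scanner's frame, same axes
- scanner_grip (a point): best place to grip the scanner across its 36 mm width (fingers closing along its y), at (-14.5, 0, 18) mm in its frame; between the cradle's saddles, which leave 65 mm free along x here
- cradle: grey fixed cradle, base plate 176 x 80 x 12 mm, x the way the nose points. Two saddles (x = -55 and +26 mm, each 16 long, 56 wide) carry the scanner's underside at z = 30 mm between side walls 44 mm apart that rise to 48 mm; a tail stop at x = -83 mm rises to 44 mm
- cradle_seat (a point): where the scanner's origin belongs when in the cradle: (0, 0, 30) mm in the cradle's frame; same axes as the cradle
- tile: pale green ceramic test tile, 8 thick (x) x 90 wide (y) x 100 tall (z), 170 g. Origin: centre of the bottom edge. At the start it leans back 0.32 rad on the easel, its labelled +x face turned out and up; its top 50 mm is clear of the easel on both faces
- label (a point): centre of the white 44 x 30 mm striped label on the tile's +x face, at (4, 0, 60) mm in the tile's frame; x is the outward normal of the label
- easel: small fixed wooden easel, 110 x 100 mm, origin under it where the tile's bottom edge stands (30 mm up); x is the horizontal direction the label faces. Its back rest supports the tile's lower 48 mm, a front lip 8 mm high holds its foot
- rack: fixed wooden rack, 164 (x) x 116 (y) x 42 mm high, with three slots side by side along x at -56, 0, +56 mm. Each slot runs along y, is 13 mm wide and 102 mm long, its floor 10 mm up and its rails 32 mm higher than the floor
- clip: pair of green clips, 22 mm wide, 42 mm high, on both ends of the free slot; origin: centre of that slot's floor (where the tile's origin must come); axes as the rack's
- blue_tile: blue tile standing in a slot, 8 (x) x 90 (y) x 84 mm tall, origin centre of its bottom edge; leave alone
- brown_tile: brown tile standing in the third slot, 8 (x) x 90 (y) x 84 mm tall, origin centre of its bottom edge; leave alone
- bottle_a: cream pottery bottle, 68 mm diameter, 170 mm tall, origin centre of its foot; stands beside the easel; leave alone
- bottle_b: tan pottery bottle, 68 mm diameter, 150 mm tall, origin centre of its foot; stands on the easel's other side; leave alone
- jar: grey-brown lidded jar, 90 mm diameter, 95 mm tall, origin centre of its foot; leave alone
Things that resemble listed ones, but are neither listed nor needed, are in the scene too. What is shaped like the tile but turquoise is not meant. There is more than one size of the scanner; the one meant has the size given above.

How it is judged:
On the way, in this order (a step that is already met when the one before it is completed fails the run):
1. held scanner aims at the label, tile on easel: window 50-110 mm off, beam within 15 mm of its centre in scanner y and z, 0.25 rad of its normal, steady (20 mm/s, 0.15 rad/s) 1 s (x of label in the frame of scanner_nose between 0.05 and 0.11 m and y of label in the frame of scanner_nose between -0.015 and 0.015 m and z of label in the frame of scanner_nose between -0.015 and 0.015 m and x of scanner_nose in the frame of label above 0.04 m and angle between the x axis of scanner and the x axis of tile, either way round below 0.25 rad and linear speed of scanner below 0.02 m/s and angular speed of scanner below 0.15 rad/s and contact force between the fingers and scanner above 0.5 N and distance of tile from where it was at the start of the episode below 0.02 m), for 1 s.
2. the scanner lies released in its cradle (within 15 mm, 0.15 rad) while the tile is still on the easel (distance between scanner and cradle_seat below 0.015 m and angle between the x axis of scanner and the x axis of cradle, either way round below 0.15 rad and contact force between the fingers and scanner below 0.05 N and distance of tile from where it was at the start of the episode below 0.02 m), for 0.2 s.
At the end, for the whole second after the job is handed in: tile upright (0.25 rad) in the clipped slot, origin within 12 mm of its centre, 6 mm of its floor, in line to 0.2 rad; scanner level in its cradle within 15 mm and 0.15 rad, nose as at the start; both at rest; pots and other tiles upright (0.3 rad) (horizontal distance between tile and clip below 0.012 m and z of tile in the frame of clip between -0.006 and 0.006 m and angle between tile's own z axis and vertical below 0.25 rad and angle between the x axis of tile and the x axis of rack, either way round below 0.2 rad and linear speed of each of tile, scanner below 0.02 m/s and distance between scanner and cradle_seat below 0.015 m and angle between the x axis of scanner and the x axis of cradle, either way round below 0.15 rad and x of scanner_nose in the frame of cradle above 0.05 m and angle between scanner's own z axis and vertical below 0.15 rad and angle between each of bottle_a, bottle_b, jar, blue_tile, brown_tile's own z axis and vertical below 0.3 rad); the robot touches nothing.
It fails at once if a pot or one of the other tiles is shifted by more than 30 mm or tipped by more than 0.4 rad (distance of any of bottle_a, bottle_b, jar, blue_tile, brown_tile from where it was at the start of the episode above 0.03 m or angle between any of bottle_a, bottle_b, jar, blue_tile, brown_tile's own z axis and vertical above 0.4 rad).
It fails at once if the scanner bumps the tile (over 2 N) (contact force between scanner and tile above 2 N).
It fails at once if the tile is dropped (falls free of the fingers faster than 0.45 m/s) (contact force between the fingers and tile below 0.05 N and linear speed of tile above 0.45 m/s).
It fails at once if the scanner is dropped (falls free of the fingers faster than 0.45 m/s) (contact force between the fingers and scanner below 0.05 N and linear speed of scanner above 0.45 m/s).
It also fails if it takes over 72 s, if anything falls off the work surface, if the arm or the gripper's body presses on something with over 40 N, if the wrist force passes 120 N, or if a joint passes its speed limit or range.

## Robot

A 6-joint arm with a two-finger parallel gripper is mounted at the origin on the work surface. World frame = base frame: x ahead of the robot, y to its left, z up, the work surface at z = 0. Lengths are in m, angles in rad, forces in N, time in s.
With the tool pointing down it reaches from about 0.325 to 0.775 m from the base axis. Payload 9.3 kg.
Tool frame: the origin (TCP) lies midway between the tips of the shut fingers; the grasp point (between the pads) lies 19 mm behind it; z points along the fingers, y is the line along which they close (so a half turn about z gives the same grasp; the last joint's range is limited). The gripper opens to 85 mm and grips with 20 to 120 N. Pads are 22 mm wide; open, the fingers measure 114 mm over their backs; the gripper's body (76 mm by 85 mm) begins 54 mm behind the grasp point. The pads swing forward as they close: fully open they stand 13 mm farther back than shut.
Start: joints at [-1.415, 0.259, 0.021, 1.334, 0, 1.418], TCP at [0.167, -0.524, 0.231] pointing down, gripper open.
Joint ranges: [-3.04, 3.04], [-0.91, 1.82], [-1.04, 1.36], [-1.92, 1.95], [-1.52, 1.45], [-3.14, 3.14]. Speed limits (rad/s): [2.22, 2.22, 2.79, 3.14, 3.14, 3.14].

## Interface

Orientations are given as a unit quaternion [w, x, y, z].
In Python, from cell import ctrl gives the robot as it stands.
- The arm moves only by the shell command python3 -m crank 'ROWS' [OPENING] [FORCE]. ROWS is JSON, a list of rows, each an object with "offset": the shift along the tool's x, y, z in mm, a list of three; "delta_rot": the turn, a rotation vector about the tool's x, y, z in rad, a list of three. In form: [{"offset": [dx, dy, dz], "delta_rot": [wx, wy, wz]}, ...]. A call has 1 to 5 rows; each row is the pose to reach, as a shift and turn from the pose commanded when the call began, along the tool's axes at that moment; what a row does not reach only later rows make up. A row lasts 1/8 s, in which the tool goes at most 62.5 mm and 10.7 degrees, less where a joint would pass 70% of its speed; a pose out of reach is approached as far as the arm can. A call with a gripper value outside its range is refused whole. OPENING is the opening, from -1 (shut) to 1 (fully open), set as the call begins (- or left out, the last holds). The fingers move at their own pace and stop on an object; FORCE is the grip in N (left out, the last holds). Time passes only in rows, so rows that repeat a pose let the fingers close. It gives the time, the measured TCP pose, the force, the opening and the grip force at its end, in the units of the state.
- ctrl.get_obs(): the state, without advancing time (a new reading comes with each control period).
- ctrl.capture(name): name is "scene" or "top" or "wrist"; returns a dict with "frame" (384x512x3 uint8, red, green, blue), "z_map" (384x512 float32, m along the optical axis (not along the pixel's ray), 0 where there is no reading), "fx", "fy", "cx", "cy" (pixels), "k1" (the pictures are not rectified: a ray, as slopes to the right and down, at radius r is drawn at 1 + k1 r^2 times it, then the intrinsics apply), "R" (3x3) and "t" (3): a world point X has camera coordinates R X + t. Camera axes: x right, y down, z forward; pixel columns grow to the right and rows downward; lengths in m; the calibration is good to about 2 mm. A picture is of the moment at which its call begins.
- ctrl.close_job(): hands the job in; it is judged then, once.
The state is a dict: "clock": time; "q": joint angles; "joint_vel": joint speeds; "tau": joint torques, N m; "ee_pos": TCP position; "orientation": TCP orientation; "ft_force": force on the tool from outside, world axes, zero at the start; "wrist_torque": the same for the moment, N m; "width": opening from 0.0 (shut) to 1.0 (fully open); "grasp_force": force on a finger pad.
Only numpy, scipy, OpenCV 4.12 (cv2) and the standard library are available. Lean on these libraries where they do the work, as an engineer would, in place of code of your own. Each camera call takes 0.05 s, during which the arm holds its last target. There are 200 camera calls.

## Working session

There is one attempt and no reset: what is moved stays moved. The work goes in short steps, Python scripts to look and compute and a shell command to move; the robot and the scene stay as the last step left them, time stands still between calls to the robot, and variables do not carry over. Pictures are saved under pics/ and viewed, at most 10 in all, crops included, and the job is handed in when it is done.

```bash
ls; mkdir -p pics
python3 - <<'E'
from cell import ctrl
import cv2,numpy as np,pickle
D={}
for n in ("scene","top"):
    d=ctrl.capture(n);D[n]=d
    cv2.imwrite(f"pics/{n}0.png",cv2.cvtColor(d["frame"],cv2.COLOR_RGB2BGR))
    print(n,d["fx"],d["k1"],(-d["R"].T@d["t"]).round(3))
pickle.dump(D,open("d0.pkl","wb"));print(ctrl.get_obs())
E
```

```text
pics
scene 368.9830278271808 -0.08745486718147541 [ 1.107 -0.335  0.583]
top 354.9706082220996 -0.0394598600877201 [ 0.411 -0.004  1.067]
{'clock': 0.1, 'q': array([-1.41458687e+00,  2.59146439e-01,  2.08443433e-02,  1.33367682e+00,
       -2.24640637e-05,  1.41821771e+00]), 'joint_vel': array([ 0.00011579,  0.00045377,  0.0012555 , -0.00154144,  0.00037117,
        0.00054583]), 'tau': array([ 4.39539188e-03, -5.56692624e+01,  3.45069087e+01,  1.16246939e-02,
       -1.56663609e-04,  1.61441523e-05]), 'ee_pos': array([ 0.16711005, -0.5237473 ,  0.23072352]), 'orientation': array([-5.91273704e-04,  9.88104724e-01,  1.53781351e-01, -1.23054619e-05]), 'ft_force': array([ 0.33094571, -0.74997363,  0.53992198]), 'wrist_torque': array([-0.02480082, -0.03474453,  0.01425009]), 'grasp_force': 0.0, 'width': 1.0041354545924877}
```

View pics/scene0.png

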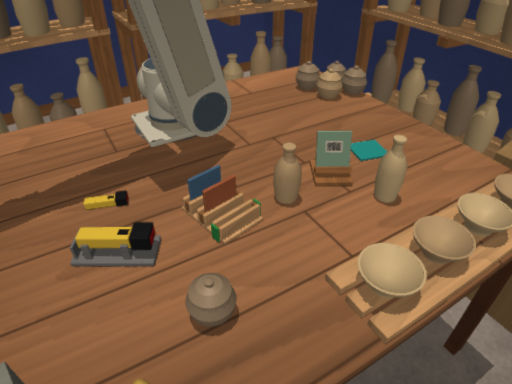

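View pics/top0.png

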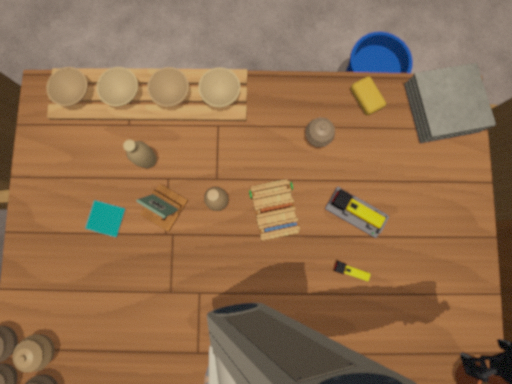

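The scene view shows the scanner in its cradle at (115,240), a small scanner at (105,200), the tile on the easel at (334,150), turquoise decoy at (368,150), and the rack at (222,203) with green clips. In the top view these are the scanner at (358,210), small one at (352,271), yellow sponge at (368,95), tile at (158,205), turquoise decoy at (106,218) and rack at (274,208).

Candidates: 
- **Scanner:** cradle one at top (358,210), small one at (352,271), sponge at (368,95). I choose the cradle one for its size and because it's in the cradle.
- **Tile:** pale green at (158,205), turquoise at (106,218). I choose the pale green one on the easel.

```bash
cat > h.py <<'E'
import numpy as np,cv2,pickle
def rays(d,px):
    px=np.asarray(px,float).reshape(-1,1,2)
    K=np.array([[d["fx"],0,d["cx"]],[0,d["fy"],d["cy"]],[0,0,1]])
    n=cv2.undistortPoints(px,K,np.array([d["k1"],0,0,0.]),None,None,None).reshape(-1,2)
    return np.c_[n,np.ones(len(n))]
def onz(d,px,z):
    r=rays(d,px)@d["R"]; c=-d["R"].T@d["t"]
    return c+r*((z-c[2])/r[:,2])[:,None]
def dep(d,px):
    px=np.asarray(px,int).reshape(-1,2); z=d["z_map"][px[:,1],px[:,0]]
    return (rays(d,px)*z[:,None]-d["t"])@d["R"], z>0
def mask(d,lo,hi,box):
    h=cv2.cvtColor(d["frame"],cv2.COLOR_RGB2HSV); m=cv2.inRange(h,lo,hi)
    o=np.zeros_like(m);x0,y0,x1,y1=box;o[y0:y1,x0:x1]=m[y0:y1,x0:x1]
    return o
def px(m): return np.argwhere(m>0)[:,::-1]
E
python3 - <<'E'
from h import *
D=pickle.load(open("d0.pkl","rb"))
T,S=D["top"],D["scene"]
np.set_printoptions(precision=4,suppress=True)
crops=[]
for d,b in((T,(315,175,400,250)),(T,(125,175,210,250)),(S,(60,180,170,277)),(S,(300,120,410,217))):
    crops.append(cv2.resize(d["frame"][b[1]:b[3],b[0]:b[2]],(400,300),interpolation=cv2.INTER_CUBIC))
cv2.imwrite("pics/crop.png",cv2.cvtColor(np.vstack([np.hstack(crops[:2]),np.hstack(crops[2:])]),cv2.COLOR_RGB2BGR))
def ax(P):
    c=P.mean(0);u,s,v=np.linalg.svd(P-c,full_matrices=False);e=(P-c)@v.T
    return c,v,np.ptp(e,axis=0)
for n,d,b in(("top",T,(320,180,395,240)),("scene",S,(65,220,165,270))):
    p=px(mask(d,(22,150,100),(35,255,255),b));P,ok=dep(d,p);P=P[ok]
    print("yellow",n,len(p),np.percentile(P[:,2],[5,50,95]),)
    Q=P[abs(P[:,2]-.06)<.006]; print(ax(Q[:,:2]))
p=px(mask(T,(22,150,100),(35,255,255),(320,180,395,240)));
r=cv2.minAreaRect(p.astype(np.float32));print(onz(T,cv2.boxPoints(r),.06))
# cradle grey
for n,d,b in(("top",T,(240,170,305,245)),("scene",S,(180,160,270,245))):
    m=mask(d,(50,110,50),(80,255,255),b);k,_,st,ce=cv2.connectedComponentsWithStats(m)
    for i in range(1,k):
        if st[i,4]>4:
            q=px((_==i).astype(np.uint8));P,ok=dep(d,q);print("clip",n,ce[i],st[i,4],P[ok].mean(0),onz(d,ce[i],.042))
for n,d,b in(("top",T,(125,180,190,235)),("scene",S,(305,125,355,175))):
    m=mask(d,(55,25,60),(92,140,255),b)
    k,l,st,ce=cv2.connectedComponentsWithStats(m);i=1+st[1:,4].argmax();q=px((l==i).astype(np.uint8))
    P,ok=dep(d,q);P=P[ok];c,v,e=ax(P)
    q3=P[np.abs((P-c)@v[2])<.006];c,v,e=ax(q3);print("tile",n,len(P),ce[i],c,"normal",v[2],np.ptp(P,axis=0),e,P.max(0),P.min(0))
E
```

```text
yellow top 496 [0.0504 0.0605 0.064 ]
(array([ 0.4884, -0.3288]), array([[-0.5049, -0.8632],
       [-0.8632,  0.5049]]), array([0.1131, 0.0364]))
yellow scene 963 [0.0373 0.0586 0.0613]
(array([ 0.493, -0.331]), array([[ 0.5085,  0.8611],
       [ 0.8611, -0.5085]]), array([0.1126, 0.036 ]))
[[ 0.5004 -0.2667  0.06  ]
 [ 0.5334 -0.2864  0.06  ]
 [ 0.4776 -0.3845  0.06  ]
 [ 0.445  -0.3645  0.06  ]]
clip scene [256.4615 201.0769] 13 [0.545  0.0033 0.0419] [[0.5451 0.0032 0.042 ]]
clip scene [214.9263 232.1158] 95 [ 0.5735 -0.1176  0.0265] [[ 0.5882 -0.1236  0.042 ]]
tile top 4 [169.75 208.  ] [0.4977 0.2307 0.0631] normal [ 0.6688 -0.2907  0.6842] [0.0059 0.0066 0.0029] [0.0093 0.0026 0.0005] [0.5006 0.2333 0.0645] [0.4948 0.2267 0.0616]
tile scene 709 [333.3056 147.4606] [0.5023 0.2576 0.0871] normal [ 0.8372 -0.4492  0.3121] [0.1148 0.1977 0.1234] [0.1125 0.1044 0.0088] [0.5353 0.4159 0.1261] [0.4205 0.2182 0.0026]
```

View pics/crop.png

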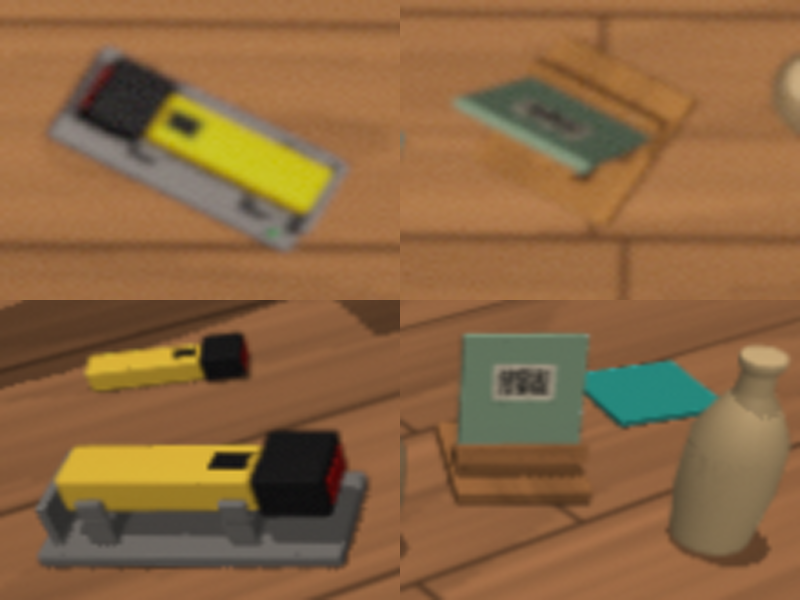

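The crop confirms the choice: the large scanner sits in the grey cradle with its nose up-left in the top view, and the pale green labelled tile stands on the easel. The small scanner and the turquoise tile are separate.

```bash
cat >> h.py <<'E'
from scipy.spatial.transform import Rotation as Ro
def rot(psi,tilt_to=None):
    pass
def frame(x,zt):  # tool rotation from tool z dir and approx x dir
    z=np.array(zt,float);z/=np.linalg.norm(z);x=np.array(x,float);x-=z*(x@z);x/=np.linalg.norm(x)
    return np.c_[x,np.cross(z,x),z]
def plan(tcp,R,o):
    q=o["orientation"];R0=Ro.from_quat([q[1],q[2],q[3],q[0]]).as_matrix()
    v=R0.T@(np.array(tcp)-o["ee_pos"])*1000; w=Ro.from_matrix(R0.T@R).as_rotvec()
    print("offset",v.round(1),"rot",w.round(3),"rows",max(np.linalg.norm(v)/62.5,np.linalg.norm(w)/.187).round(1))
E
python3 - <<'E'
from h import *
from cell import ctrl
np.set_printoptions(precision=4,suppress=True)
D=pickle.load(open("d0.pkl","rb"));T,S=D["top"],D["scene"]
m=mask(S,(55,25,60),(92,140,255),(316,128,352,170))
k,l,st,ce=cv2.connectedComponentsWithStats(m);i=1+st[1:,4].argmax()
q=px((l==i).astype(np.uint8));P,ok=dep(S,q);P=P[ok];P=P[P[:,2]>.05]
for _ in range(3):
    c=P.mean(0);v=np.linalg.svd(P-c,full_matrices=False)[2];P=P[abs((P-c)@v[2])<.004]
print("tile",len(P),c,v[2],np.ptp((P-c)@v.T,axis=0),P[:,2].min(),P[:,2].max())
cnt=cv2.convexHull(q.astype(np.float32));print(cv2.approxPolyDP(cnt,3,True).reshape(-1,2))
for n,b in(("bot",(195,180,232,215)),("bota",(120,132,158,170)),("jar",(300,112,340,150))):
    x0,y0,x1,y1=b;g=np.stack(np.meshgrid(range(x0,x1),range(y0,y1)),-1).reshape(-1,2);P,ok=dep(T,g);P=P[ok]
    Q=P[P[:,2]>.035];R_=P[P[:,2]>P[:,2].max()-.012]
    print(n,Q.mean(0),Q[:,:2].min(0),Q[:,:2].max(0),"top",R_.mean(0))
plan((.493,-.327,.25),frame((.507,.862,0),(0,0,-1)),ctrl.get_obs())
E
```

```text
tile 646 [0.5038 0.2607 0.0882] [ 0.8261 -0.4634  0.3207] [0.0961 0.0939 0.0076] 0.050053465757711434 0.12606116065846654
[[347. 164.]
 [317. 163.]
 [319. 132.]
 [349. 132.]
 [351. 150.]]
bot [0.5219 0.0955 0.1099] [0.4934 0.0662] [0.5589 0.1315] top [0.5264 0.0997 0.1502]
bota [0.6444 0.309  0.1151] [0.6193 0.2872] [0.6863 0.348 ] top [0.6519 0.3182 0.1702]
jar [ 0.7261 -0.1988  0.0697] [ 0.6896 -0.2449] [ 0.7756 -0.1609] top [ 0.7323 -0.2032  0.0896]
offset [370.3 -88.4 -19.1] rot [-0.001 -0.001 -0.73 ] rows 6.1
```

```bash
R='{"offset":[370,-88,-19],"delta_rot":[0,0,-0.73]}'; R=; python3 -m crank '[{"offset":[370,-88,-19],"delta_rot":[0,0,-0.73]},{"offset":[370,-88,-19],"delta_rot":[0,0,-0.73]},{"offset":[370,-88,-19],"delta_rot":[0,0,-0.73]},{"offset":[370,-88,-19],"delta_rot":[0,0,-0.73]},{"offset":[370,-88,-19],"delta_rot":[0,0,-0.73]}]' 1 40; python3 -m crank '[{"offset":[0,0,0],"delta_rot":[0,0,0]}]'
python3 - <<'E'
from h import *
from cell import ctrl
plan((.493,-.327,.25),frame((.507,.862,0),(0,0,-1)),ctrl.get_obs())
E
```

```text
clock: 0.72
ee_pos: [0.436, -0.3615, 0.2468]
orientation: [-0.0, 0.868, 0.497, -0.0]
ft_force: [0.8, -0.0, -0.6]
width: 1.002
grasp_force: 0.0
clock: 0.85
ee_pos: [0.4375, -0.3603, 0.2465]
orientation: [-0.0, 0.867, 0.499, 0.0]
ft_force: [-0.6, -0.5, 0.2]
width: 1.003
grasp_force: 0.0
offset [56.6 31.3 -3.5] rot [-0.    -0.001  0.005] rows 1.0
```

```bash
python3 -m crank '[{"offset":[57,31,-3],"delta_rot":[0,0,0.005]},{"offset":[57,31,-3],"delta_rot":[0,0,0.005]},{"offset":[57,31,-3],"delta_rot":[0,0,0.005]},{"offset":[57,31,-3],"delta_rot":[0,0,0.005]}]'
python3 - <<'E'
from h import *
from cell import ctrl
np.set_printoptions(precision=4,suppress=True)
o=ctrl.get_obs();d=ctrl.capture("wrist");pickle.dump(d,open("w1.pkl","wb"))
cv2.imwrite("pics/w1.png",cv2.cvtColor(d["frame"],cv2.COLOR_RGB2BGR))
print((-d["R"].T@d["t"]),o["ee_pos"])
p=px(mask(d,(22,150,100),(35,255,255),(0,0,512,384)));P,ok=dep(d,p);P=P[ok];Q=P[abs(P[:,2]-.06)<.007]
print(len(p),np.median(P[:,2]),Q.mean(0));print(onz(d,cv2.boxPoints(cv2.minAreaRect(p.astype(np.float32))),.06))
r=cv2.minAreaRect(Q[:,:2].astype(np.float32)*1000);print(r)
# other devices: reproject from top
T=pickle.load(open("d0.pkl","rb"))["top"]
E
```

```text
clock: 1.35
ee_pos: [0.4891, -0.3303, 0.2498]
orientation: [-0.0, 0.87, 0.494, -0.0]
ft_force: [0.1, 0.6, 0.0]
width: 0.995
grasp_force: 0.0
[ 0.5253 -0.2693  0.3932] [ 0.4891 -0.3303  0.2498]
3511 0.06020348513855587 [ 0.4888 -0.3289  0.0606]
[[ 0.3629 -0.2244  0.06  ]
 [ 0.5328 -0.2823  0.06  ]
 [ 0.4992 -0.3903  0.06  ]
 [ 0.3114 -0.3315  0.06  ]]
((489.4710388183594, -327.8182067871094), (110.27798461914062, 35.29020690917969), 60.14332962036133)
```

View pics/w1.png

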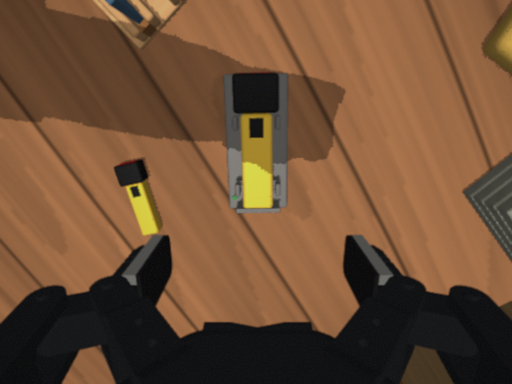

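The wrist view shows the scanner centred at (257,142) with its nose up, and the small decoy at (138,197). The depth gives 110 x 35 mm with the top at 60 mm, matching the listed scanner.

Run:
```python
from h import *
from cell import ctrl
o=ctrl.get_obs();print(o["ee_pos"]);plan((.4915,-.3255,.10),frame((np.cos(1.049),np.sin(1.049),0),(0,0,-1)),o)
```

```text
[ 0.48907698 -0.33033915  0.24986412]
offset [  5.4  -0.4 149.9] rot [-0.     0.    -0.017] rows 2.4
```

```bash
python3 -m crank '[{"offset":[5,0,50],"delta_rot":[0,0,-0.017]},{"offset":[5,0,100],"delta_rot":[0,0,-0.017]},{"offset":[5,0,150],"delta_rot":[0,0,-0.017]},{"offset":[5,0,150],"delta_rot":[0,0,-0.017]},{"offset":[5,0,150],"delta_rot":[0,0,-0.017]}]'
python3 - <<'E'
from h import *
from cell import ctrl
np.set_printoptions(precision=4,suppress=True)
o=ctrl.get_obs();d=ctrl.capture("wrist")
p=px(mask(d,(22,150,100),(35,255,255),(180,0,340,384)));P,ok=dep(d,p);P=P[ok];Q=P[abs(P[:,2]-.06)<.006]
r=cv2.minAreaRect(Q[:,:2].astype(np.float32)*1000);print(o["ee_pos"],r,Q.mean(0),p.min(0),p.max(0))
plan((.4915,-.3255,.027),frame((np.cos(1.049),np.sin(1.049),0),(0,0,-1)),o)
E
```

```text
clock: 2.02
ee_pos: [0.493, -0.3263, 0.1019]
orientation: [0.001, 0.865, 0.501, 0.0]
ft_force: [-0.1, -0.5, 0.1]
width: 1.003
grasp_force: 0.0
[ 0.493  -0.3263  0.1019] ((489.6342468261719, -327.7106628417969), (110.14961242675781, 35.8116340637207), 60.061561584472656) [ 0.4899 -0.327   0.0605] [227 132] [281 284]
offset [-0.  -1.8 74.9] rot [0.002 0.    0.001] rows 1.2
```

```bash
python3 -m crank '[{"offset":[1,-1,25],"delta_rot":[0,0,0]},{"offset":[1,-1,50],"delta_rot":[0,0,0]},{"offset":[1,-1,68],"delta_rot":[0,0,0]},{"offset":[1,-1,75],"delta_rot":[0,0,0]},{"offset":[1,-1,75],"delta_rot":[0,0,0]}]'; python3 -m crank '[{"offset":[0,0,0],"delta_rot":[0,0,0]},{"offset":[0,0,0],"delta_rot":[0,0,0]},{"offset":[0,0,0],"delta_rot":[0,0,0]},{"offset":[0,0,0],"delta_rot":[0,0,0]},{"offset":[0,0,0],"delta_rot":[0,0,0]}]' -1 40; python3 -m crank '[{"offset":[0,0,0],"delta_rot":[0,0,0]},{"offset":[0,0,0],"delta_rot":[0,0,0]},{"offset":[0,0,0],"delta_rot":[0,0,0]}]'
```

```text
clock: 2.7
ee_pos: [0.4928, -0.3244, 0.026]
orientation: [0.001, 0.865, 0.502, 0.0]
ft_force: [0.3, -0.2, -0.1]
width: 1.002
grasp_force: 0.0
clock: 3.32
ee_pos: [0.4925, -0.324, 0.0255]
orientation: [0.0, 0.865, 0.502, 0.0]
ft_force: [-1.3, 1.2, 5.2]
width: 0.418
grasp_force: 41.0
clock: 3.7
ee_pos: [0.4924, -0.324, 0.0255]
orientation: [0.0, 0.865, 0.502, 0.0]
ft_force: [-0.2, 0.3, 5.8]
width: 0.422
grasp_force: 41.0
```

```bash
python3 -m crank '[{"offset":[0,0,-8],"delta_rot":[0,0,0]},{"offset":[0,0,-40],"delta_rot":[0,0,0]},{"offset":[0,0,-90],"delta_rot":[0,0,0]},{"offset":[0,0,-145],"delta_rot":[0,0,0]},{"offset":[0,0,-200],"delta_rot":[0,0,0]}]'; python3 -m crank '[{"offset":[0,0,-20],"delta_rot":[0,0,0]},{"offset":[0,0,-20],"delta_rot":[0,0,0]}]'
python3 - <<'E'
from h import *
from cell import ctrl
np.set_printoptions(precision=4,suppress=True)
o=ctrl.get_obs();pl=[]
for n,b in(("scene",(316,128,352,166)),("top",(135,188,178,222))):
    d=ctrl.capture(n)
    m=mask(d,(0,0,120),(179,75,255),b) if n=="scene" else mask(d,(35,0,90),(100,50,255),b)
    m=cv2.morphologyEx(m,cv2.MORPH_CLOSE,np.ones((5,5)))
    k,l,st,ce=cv2.connectedComponentsWithStats(m)
    for i in range(1,k):
        if st[i,4]>15:
            P,ok=dep(d,px((l==i).astype(np.uint8)));P=P[ok];print(n,ce[i],st[i],P.mean(0),np.ptp(P,axis=0))
    if n=="top":cv2.imwrite("pics/x.png",m)
    # plane fit on tile (hue)
    if n=="scene":
        x0,y0,x1,y1=320,134,347,158
        g=np.stack(np.meshgrid(range(x0,x1),range(y0,y1)),-1).reshape(-1,2);P,ok=dep(d,g);P=P[ok]
        for _ in range(4):
            c=P.mean(0);v=np.linalg.svd(P-c,full_matrices=False)[2];P=P[abs((P-c)@v[2])<.005]
        print("plane",c,v[2],len(P))
print(o["ee_pos"])
E
```

```text
clock: 4.32
ee_pos: [0.4919, -0.3235, 0.2267]
orientation: [-0.0, 0.865, 0.502, -0.0]
ft_force: [0.8, -1.5, -2.4]
width: 0.418
grasp_force: 40.8
clock: 4.58
ee_pos: [0.4926, -0.3241, 0.2463]
orientation: [0.001, 0.865, 0.502, 0.0]
ft_force: [0.2, 1.0, -3.3]
width: 0.417
grasp_force: 41.0
scene [332.5932 131.4237] [318 131  34   2  59] [0.4902 0.2629 0.1254] [0.0456 0.0742 0.0057]
scene [333.7958 145.831 ] [325 140  19  13 142] [0.5042 0.2619 0.0899] [0.0329 0.0471 0.033 ]
plane [0.5029 0.2602 0.0906] [ 0.8239 -0.4696  0.3173] 644
top [155.8328 205.6314] [138 196  37  22 293] [0.5009 0.261  0.098 ] [0.0654 0.0818 0.0878]
[ 0.4926 -0.3241  0.2463]
```

```bash
cat > scan.py <<'E'
from h import *
from cell import ctrl
import sys
L=np.array([.504,.261,.0888]);n=np.array([.825,-.466,.3155]);n/=np.linalg.norm(n)
R=frame(-n,(0,0,-1)); R=np.c_[-n,np.cross(R[:,2],-n),R[:,2]]
def tcp(s): return L+n*s-R@[.0941,0,-.0225]
E
python3 - <<'E'
from scan import *
o=ctrl.get_obs();np.set_printoptions(precision=4,suppress=True);print(tcp(.08),R)
p=tcp(.13);p[2]=.27; plan(p,R,o)
print(Ro.from_matrix(R).as_quat())
E
```

```text
[0.6478 0.1798 0.1213] [[-0.8261  0.4666  0.    ]
 [ 0.4666  0.8261  0.    ]
 [-0.3159  0.     -1.    ]]
offset [514.5 -67.4 -26. ] rot [-0.128 -0.128 -1.573] rows 8.5
[ 0.2534  0.964  -0.0204  0.0776]
```

```bash
sed -i 's/^R=frame.*/zt=np.array([0,0,-1.]);zt-=n*(n@zt);R=frame(-n,zt)/' scan.py
python3 - <<'E'
from scan import *
o=ctrl.get_obs();np.set_printoptions(precision=4,suppress=True);print(tcp(.08),R)
p=tcp(.13);print(p);p[2]=.27; plan(p,R,o)
E
```

```text
[0.654  0.1763 0.1225] [[-0.8261  0.4918  0.2751]
 [ 0.4666  0.8707 -0.1554]
 [-0.3159  0.     -0.9488]]
[0.6953 0.1529 0.1383]
offset [514.5 -60.3 -26.1] rot [-0.254 -0.253 -1.562] rows 8.6
```

```bash
python3 -m crank '[{"offset":[40,-5,-3],"delta_rot":[-0.02,-0.02,-0.14]},{"offset":[97,-12,-5],"delta_rot":[-0.05,-0.05,-0.3]},{"offset":[155,-18,-8],"delta_rot":[-0.08,-0.08,-0.47]},{"offset":[213,-25,-11],"delta_rot":[-0.105,-0.105,-0.65]},{"offset":[257,-30,-13],"delta_rot":[-0.127,-0.127,-0.78]}]';  python3 - <<'E'
from scan import *
o=ctrl.get_obs();p=tcp(.13);p[2]=.27; plan(p,R,o);print(o["q"].round(2))
E
```

```text
clock: 5.3
ee_pos: [0.5939, -0.0833, 0.256]
orientation: [0.084, 0.604, 0.792, -0.023]
ft_force: [-0.0, -0.7, -2.7]
width: 0.413
grasp_force: 40.8
offset [196.9 162.1 -35.6] rot [-0.128 -0.127 -0.775] rows 4.3
[-0.22  0.26  0.07  1.25 -0.11  1.07]
```

```bash
python3 -m crank '[{"offset":[40,32,-7],"delta_rot":[-0.026,-0.026,-0.15]},{"offset":[85,70,-15],"delta_rot":[-0.055,-0.055,-0.32]},{"offset":[130,107,-24],"delta_rot":[-0.085,-0.085,-0.5]},{"offset":[170,140,-31],"delta_rot":[-0.11,-0.11,-0.67]},{"offset":[197,162,-36],"delta_rot":[-0.128,-0.127,-0.775]}]'; python3 -m crank '[{"offset":[0,0,0],"delta_rot":[0,0,0]},{"offset":[0,0,0],"delta_rot":[0,0,0]}]';  python3 - <<'E'
from scan import *
o=ctrl.get_obs();plan(tcp(.13),R,o);plan(tcp(.08),R,o);print(o["q"].round(2))
d=ctrl.capture("scene");cv2.imwrite("pics/s2.png",cv2.cvtColor(d["frame"][90:270,220:460],cv2.COLOR_RGB2BGR).repeat(2,0).repeat(2,1))
E
```

```text
clock: 5.92
ee_pos: [0.6965, 0.1524, 0.2697]
orientation: [0.155, 0.251, 0.955, -0.041]
ft_force: [-0.2, -0.2, -2.9]
width: 0.417
grasp_force: 40.8
clock: 6.18
ee_pos: [0.6961, 0.1496, 0.2706]
orientation: [0.155, 0.254, 0.954, -0.041]
ft_force: [0.3, -0.6, -2.3]
width: 0.417
grasp_force: 40.9
offset [ 44.1   2.6 124.9] rot [-0.003  0.    -0.007] rows 2.1
offset [ 94.1   2.3 124.8] rot [-0.003  0.    -0.007] rows 2.5
[ 0.18  0.38  0.25  1.19 -0.21  0.67]
```

```bash
python3 -m crank '[{"offset":[12,1,35],"delta_rot":[0,0,-0.007]},{"offset":[27,2,75],"delta_rot":[0,0,-0.007]},{"offset":[38,2,108],"delta_rot":[0,0,-0.007]},{"offset":[44,3,125],"delta_rot":[0,0,-0.007]},{"offset":[44,3,125],"delta_rot":[0,0,-0.007]}]'; python3 -m crank '[{"offset":[15,0,0],"delta_rot":[0,0,0]},{"offset":[32,0,0],"delta_rot":[0,0,0]},{"offset":[45,0,0],"delta_rot":[0,0,0]},{"offset":[50,0,0],"delta_rot":[0,0,0]},{"offset":[50,0,0],"delta_rot":[0,0,0]}]';  python3 - <<'E'
from scan import *
o=ctrl.get_obs();plan(tcp(.08),R,o)
d=ctrl.capture("scene");pickle.dump(d,open("s2.pkl","wb"));cv2.imwrite("pics/s2.png",cv2.cvtColor(d["frame"][90:250,240:440],cv2.COLOR_RGB2BGR).repeat(3,0).repeat(3,1))
np.set_printoptions(precision=4,suppress=True)
for n in("scene","top"):
    d=ctrl.capture(n)
    m=mask(d,(22,130,70),(35,255,255),(240,100,400,230) if n=="scene" else (130,90,230,230));p=px(m);P,ok=dep(d,p);P=P[ok]
    if len(P):
        c=P.mean(0);print(n,len(P),c,np.linalg.svd(P-c,full_matrices=False)[2][0],"expected yellow centre axis",o["ee_pos"]+R@[-.0044,0,-.0195])
E
```

```text
clock: 6.85
ee_pos: [0.6956, 0.1522, 0.1381]
orientation: [0.154, 0.252, 0.955, -0.042]
ft_force: [-0.0, 0.4, -1.7]
width: 0.416
grasp_force: 40.9
clock: 7.48
ee_pos: [0.6551, 0.1773, 0.1244]
orientation: [0.156, 0.25, 0.955, -0.041]
ft_force: [-0.6, 0.9, -2.2]
width: 0.418
grasp_force: 41.0
offset [ 1.  -1.4  1.7] rot [-0.     0.003  0.001] rows 0.0
scene 448 [0.681  0.1592 0.1631] [ 0.8366 -0.5306  0.1366] expected yellow centre axis [0.6534 0.1783 0.1442]
top 372 [0.6634 0.1667 0.1676] [-0.8892  0.3404 -0.3058] expected yellow centre axis [0.6534 0.1783 0.1442]
```

View pics/s2.png

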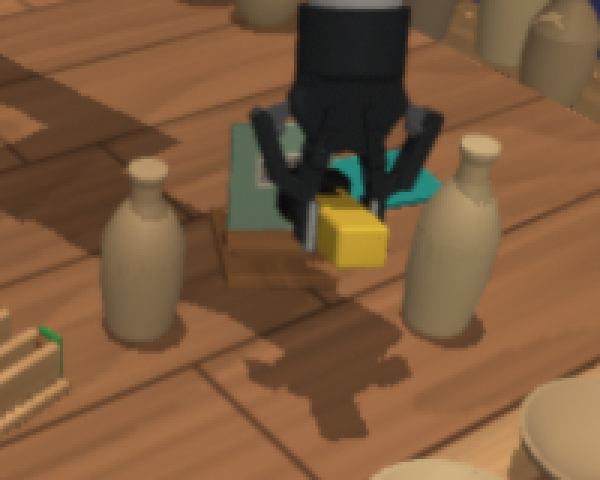

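The view shows the scanner held facing the label, its tail face centred at about crop (359,247), which is scene (359.7,172.3). I'll check that against the expected projection, then dwell.

```bash
python3 - <<'E'
from scan import *
np.set_printoptions(precision=4,suppress=True)
d=pickle.load(open("s2.pkl","rb"));o=ctrl.get_obs()
q=o["orientation"];Rm=Ro.from_quat([q[1],q[2],q[3],q[0]]).as_matrix()
K=np.array([[d["fx"],0,d["cx"]],[0,d["fy"],d["cy"]],[0,0,1]])
X=np.array([o["ee_pos"]+Rm@[.0141-.075,0,-.0195],o["ee_pos"]+Rm@[.0141-.075,0.018,-.0345],o["ee_pos"]+Rm@[.0141-.075,-0.018,-.0345],L])
print(cv2.projectPoints(X,cv2.Rodrigues(d["R"])[0],d["t"],K,np.array([d["k1"],0,0,0.]))[0].reshape(-1,2))
P,_=dep(d,[[360,172]]);print(P,X[0])
nose=o["ee_pos"]+Rm@[.0941,0,-.0225];print("label in nose",Rm.T@(L-nose),"ang",np.arccos(-Rm[:,0]@n))
E
python3 -m crank '[{"offset":[1,-1,2],"delta_rot":[0,0,0]},{"offset":[1,-1,2],"delta_rot":[0,0,0]},{"offset":[1,-1,2],"delta_rot":[0,0,0]},{"offset":[1,-1,2],"delta_rot":[0,0,0]},{"offset":[1,-1,2],"delta_rot":[0,0,0]}]'
for i in 1 2; do python3 -m crank '[{"offset":[0,0,0],"delta_rot":[0,0,0]},{"offset":[0,0,0],"delta_rot":[0,0,0]},{"offset":[0,0,0],"delta_rot":[0,0,0]},{"offset":[0,0,0],"delta_rot":[0,0,0]},{"offset":[0,0,0],"delta_rot":[0,0,0]}]' | head -3; done
```

```text
[[360.2907 173.0681]
 [369.7679 165.7564]
 [352.0359 165.8973]
 [333.4183 146.2585]]
[[0.6988 0.1521 0.1634]] [0.7006 0.1515 0.1622]
label in nose [ 0.0817 -0.0013  0.0008] ang 0.0031022638550864292
clock: 8.25
ee_pos: [0.6546, 0.1761, 0.1219]
orientation: [0.156, 0.251, 0.955, -0.041]
ft_force: [0.4, -0.7, -3.2]
width: 0.417
grasp_force: 41.0
clock: 8.88
ee_pos: [0.6546, 0.1761, 0.1218]
orientation: [0.156, 0.251, 0.955, -0.041]
clock: 9.5
ee_pos: [0.6546, 0.1761, 0.1218]
orientation: [0.156, 0.251, 0.955, -0.041]
```

```bash
python3 -m crank '[{"offset":[0,0,0],"delta_rot":[0,0,0]},{"offset":[0,0,0],"delta_rot":[0,0,0]},{"offset":[0,0,0],"delta_rot":[0,0,0]},{"offset":[0,0,0],"delta_rot":[0,0,0]},{"offset":[0,0,0],"delta_rot":[0,0,0]}]' | head -1
python3 -m crank '[{"offset":[-15,0,0],"delta_rot":[0,0,0]},{"offset":[-35,0,0],"delta_rot":[0,0,0]},{"offset":[-50,0,-10],"delta_rot":[0,0,0]},{"offset":[-65,0,-45],"delta_rot":[0,0,0]},{"offset":[-80,0,-90],"delta_rot":[0,0,0]}]'
python3 -m crank '[{"offset":[-10,0,-30],"delta_rot":[0,0,0]},{"offset":[-12,0,-38],"delta_rot":[0,0,0]}]'
python3 - <<'E'
from h import *
from cell import ctrl
o=ctrl.get_obs()
plan((.4924,-.324,.246),frame((np.cos(1.052),np.sin(1.052),0),(0,0,-1)),o)
E
```

```text
clock: 10.12
clock: 10.75
ee_pos: [0.6963, 0.152, 0.2329]
orientation: [0.155, 0.251, 0.955, -0.042]
ft_force: [0.5, 0.5, -2.5]
width: 0.414
grasp_force: 40.9
clock: 11.0
ee_pos: [0.6964, 0.153, 0.2753]
orientation: [0.158, 0.251, 0.954, -0.041]
ft_force: [0.5, -1.2, -2.5]
width: 0.418
grasp_force: 41.1
offset [ -44.9 -515.7   45.2] rot [0.259 0.255 1.56 ] rows 8.6
```

```bash
python3 -m crank '[{"offset":[-4,-45,4],"delta_rot":[0.026,0.026,0.15]},{"offset":[-9,-103,9],"delta_rot":[0.052,0.051,0.31]},{"offset":[-14,-160,14],"delta_rot":[0.08,0.08,0.48]},{"offset":[-19,-218,19],"delta_rot":[0.11,0.11,0.65]},{"offset":[-23,-262,23],"delta_rot":[0.132,0.13,0.79]}]'
python3 - <<'E'
from h import *
from cell import ctrl
o=ctrl.get_obs()
plan((.4924,-.324,.246),frame((np.cos(1.052),np.sin(1.052),0),(0,0,-1)),o)
E
```

```text
clock: 11.62
ee_pos: [0.5905, -0.0912, 0.2568]
orientation: [0.082, 0.612, 0.786, -0.024]
ft_force: [0.0, -0.0, -2.9]
width: 0.418
grasp_force: 41.1
offset [-198.1 -153.6   32.9] rot [0.12  0.126 0.765] rows 4.2
```

```bash
python3 -m crank '[{"offset":[-42,-33,7],"delta_rot":[0.026,0.026,0.16]},{"offset":[-87,-67,14],"delta_rot":[0.053,0.055,0.33]},{"offset":[-132,-102,22],"delta_rot":[0.08,0.085,0.5]},{"offset":[-172,-133,29],"delta_rot":[0.105,0.11,0.66]},{"offset":[-198,-154,33],"delta_rot":[0.12,0.126,0.765]}]'
python3 -m crank '[{"offset":[0,0,0],"delta_rot":[0,0,0]},{"offset":[0,0,0],"delta_rot":[0,0,0]},{"offset":[0,0,0],"delta_rot":[0,0,0]}]' | head -1
python3 - <<'E'
from h import *
from cell import ctrl
o=ctrl.get_obs();print(o["ee_pos"])
F=frame((np.cos(1.052),np.sin(1.052),0),(0,0,-1))
plan((.4924,-.324,.075),F,o)
E
```

```text
clock: 12.25
ee_pos: [0.4932, -0.325, 0.2456]
orientation: [-0.0, 0.865, 0.502, 0.0]
ft_force: [1.0, 0.7, -2.2]
width: 0.416
grasp_force: 41.1
clock: 12.62
[ 0.49484876 -0.32143677  0.24720864]
offset [ -3.4  -1.3 172.2] rot [0.002 0.    0.007] rows 2.8
```

```bash
python3 -m crank '[{"offset":[-3,-1,40],"delta_rot":[0,0,0.006]},{"offset":[-3,-1,95],"delta_rot":[0,0,0.006]},{"offset":[-3,-1,145],"delta_rot":[0,0,0.006]},{"offset":[-3,-1,172],"delta_rot":[0,0,0.006]},{"offset":[-3,-1,172],"delta_rot":[0,0,0.006]}]'
python3 -m crank '[{"offset":[0,0,0],"delta_rot":[0,0,0]},{"offset":[0,0,0],"delta_rot":[0,0,0]}]' | head -1
python3 - <<'E'
from h import *
from cell import ctrl
np.set_printoptions(precision=4,suppress=True)
o=ctrl.get_obs();print(o["ee_pos"])
F=frame((np.cos(1.052),np.sin(1.052),0),(0,0,-1))
plan((.4924,-.324,.0265),F,o)
d=ctrl.capture("wrist");p=px(mask(d,(22,150,100),(35,255,255),(180,0,340,384)));P,ok=dep(d,p);P=P[ok];z=np.median(P[:,2]);Q=P[abs(P[:,2]-z)<.006]
print(z,cv2.minAreaRect(Q[:,:2].astype(np.float32)*1000))
E
```

```text
clock: 13.25
ee_pos: [0.492, -0.323, 0.0738]
orientation: [-0.001, 0.864, 0.503, -0.0]
ft_force: [0.1, 0.6, -2.2]
width: 0.418
grasp_force: 41.0
clock: 13.5
[ 0.4933 -0.3252  0.0771]
offset [ 0.6 -1.7 50.6] rot [0.005 0.001 0.   ] rows 0.8
0.1122045284346969 ((498.99505615234375, -313.90386962890625), (78.27619171142578, 35.9497184753418), 60.57605743408203)
```

```bash
python3 -m crank '[{"offset":[0,-1,15],"delta_rot":[0.002,0,0]},{"offset":[0,-1,28],"delta_rot":[0.002,0,0]},{"offset":[0,-1,38],"delta_rot":[0.002,0,0]},{"offset":[0,-1,45],"delta_rot":[0.002,0,0]},{"offset":[0,-1,48],"delta_rot":[0.002,0,0]}]'
python3 -m crank '[{"offset":[0,0,0],"delta_rot":[0,0,0]},{"offset":[0,0,1],"delta_rot":[0,0,0]},{"offset":[0,0,1.5],"delta_rot":[0,0,0]},{"offset":[0,0,1.5],"delta_rot":[0,0,0]}]'
```

```text
clock: 14.18
ee_pos: [0.4916, -0.3243, 0.0267]
orientation: [-0.0, 0.865, 0.502, -0.0]
ft_force: [0.1, 0.5, -3.0]
width: 0.413
grasp_force: 41.2
clock: 14.68
ee_pos: [0.4917, -0.3244, 0.026]
orientation: [0.0, 0.865, 0.502, -0.0]
ft_force: [-0.1, -0.4, -2.5]
width: 0.416
grasp_force: 41.2
```

```bash
python3 -m crank '[{"offset":[0,0,0.5],"delta_rot":[0,0,0]},{"offset":[0,0,1],"delta_rot":[0,0,0]},{"offset":[0,0,1],"delta_rot":[0,0,0]}]'|sed -n '1,2p;4p'
python3 -m crank '[{"offset":[0,0,0.5],"delta_rot":[0,0,0]},{"offset":[0,0,1],"delta_rot":[0,0,0]},{"offset":[0,0,1],"delta_rot":[0,0,0]}]'|sed -n '1,2p;4p'
```

```text
clock: 15.05
ee_pos: [0.4918, -0.3245, 0.0255]
ft_force: [-1.8, 0.9, 5.7]
clock: 15.42
ee_pos: [0.4918, -0.3245, 0.0254]
ft_force: [-3.4, 3.5, 15.7]
```

Seated. Release and rise.

```bash
python3 -m crank '[{"offset":[0,0,-1],"delta_rot":[0,0,0]},{"offset":[0,0,-1],"delta_rot":[0,0,0]},{"offset":[0,0,-1],"delta_rot":[0,0,0]},{"offset":[0,0,-1],"delta_rot":[0,0,0]},{"offset":[0,0,-1],"delta_rot":[0,0,0]}]' 1
python3 -m crank '[{"offset":[0,0,-1],"delta_rot":[0,0,0]},{"offset":[0,0,-20],"delta_rot":[0,0,0]},{"offset":[0,0,-60],"delta_rot":[0,0,0]},{"offset":[0,0,-120],"delta_rot":[0,0,0]},{"offset":[0,0,-180],"delta_rot":[0,0,0]}]'
python3 -m crank '[{"offset":[0,0,-45],"delta_rot":[0,0,0]},{"offset":[0,0,-45],"delta_rot":[0,0,0]},{"offset":[0,0,-45],"delta_rot":[0,0,0]}]' |head -2
python3 - <<'E'
from h import *
from scan import n
from cell import ctrl
np.set_printoptions(precision=4,suppress=True)
o=ctrl.get_obs()
d=ctrl.capture("wrist");p=px(mask(d,(22,150,100),(35,255,255),(180,0,340,384)));P,ok=dep(d,p);P=P[ok];z=np.median(P[:,2]);Q=P[abs(P[:,2]-z)<.006]
print(z,cv2.minAreaRect(Q[:,:2].astype(np.float32)*1000))
# view from above rack, tool level, psi of tile-in-slot ~1.9
plan((.53,-.10,.26),frame((np.cos(1.9),np.sin(1.9),0),(0,0,-1)),o)
E
```

```text
clock: 16.05
ee_pos: [0.4917, -0.3244, 0.0247]
orientation: [0.0, 0.865, 0.502, -0.0]
ft_force: [-0.3, 0.4, -0.9]
width: 0.997
grasp_force: 0.0
clock: 16.68
ee_pos: [0.4914, -0.3241, 0.2067]
orientation: [0.0, 0.865, 0.502, -0.0]
ft_force: [0.7, 0.2, -0.1]
width: 1.002
grasp_force: 0.0
clock: 17.05
ee_pos: [0.4915, -0.3241, 0.2493]
0.060619309631747456 ((488.89398193359375, -328.764404296875), (110.0815200805664, 34.988441467285156), 60.27946472167969)
offset [213.7 -77.8 -10.8] rot [-0.     0.    -0.849] rows 4.5
```

```bash
python3 -m crank '[{"offset":[214,-78,-11],"delta_rot":[0,0,-0.85]},{"offset":[214,-78,-11],"delta_rot":[0,0,-0.85]},{"offset":[214,-78,-11],"delta_rot":[0,0,-0.85]},{"offset":[214,-78,-11],"delta_rot":[0,0,-0.85]},{"offset":[214,-78,-11],"delta_rot":[0,0,-0.85]}]'|head -2
python3 -m crank '[{"offset":[0,0,0],"delta_rot":[0,0,0]},{"offset":[0,0,0],"delta_rot":[0,0,0]},{"offset":[0,0,0],"delta_rot":[0,0,0]}]' |head -3
python3 - <<'E'
from h import *
from cell import ctrl
np.set_printoptions(precision=4,suppress=True)
d=ctrl.capture("wrist");pickle.dump(d,open("w3.pkl","wb"))
cv2.imwrite("pics/w3.png",cv2.cvtColor(d["frame"],cv2.COLOR_RGB2BGR))
for nm,lo,hi in(("green",(50,110,40),(80,255,255)),("blue",(95,120,40),(125,255,255)),("brown",(0,120,30),(9,255,200))):
    m=mask(d,lo,hi,(0,0,512,384));k,l,st,ce=cv2.connectedComponentsWithStats(m)
    for i in range(1,k):
        if st[i,4]>40:
            P,ok=dep(d,px((l==i).astype(np.uint8)));P=P[ok];Q=P[P[:,2]>P[:,2].max()-.008];print(nm,ce[i],st[i],"top",Q.mean(0),cv2.minAreaRect(Q[:,:2].astype(np.float32)*1000))
E
```

```text
clock: 17.73
ee_pos: [0.5299, -0.0968, 0.2597]
clock: 18.1
ee_pos: [0.53, -0.1003, 0.2603]
orientation: [-0.0, 0.582, 0.813, -0.0]
green [296.1868  81.4835] [287  79  19   6  91] top [0.5429 0.0029 0.0429] ((542.928955078125, 2.9212348461151123), (20.82308006286621, 5.532271862030029), 11.359992027282715)
green [282.9028 181.5139] [275 179  17   6  72] top [ 0.5695 -0.116   0.0426] ((569.4953002929688, -116.43693542480469), (20.699411392211914, 5.602227687835693), 11.778976440429688)
brown [243.3333 122.7447] [239 103  10  40 141] top [ 0.5    -0.0581  0.0947] ((500.15643310546875, -58.2794303894043), (6.663527965545654, 39.87614440917969), 12.314329147338867)
brown [239.1013 162.0506] [236 151   8  23  79] top [ 0.5085 -0.0988  0.0949] ((508.949951171875, -98.79207611083984), (6.417430400848389, 24.668893814086914), 13.230304718017578)
brown [ 98.0574 209.1066] [ 88 203  21  14 122] top [ 0.3376 -0.2468  0.018 ] ((337.1185302734375, -246.5384979248047), (2.6141891479492188, 25.24582862854004), 66.38092803955078)
brown [229.2356 261.2471] [219 249  21  26 174] top [ 0.5379 -0.2428  0.0585] ((539.4039916992188, -243.44346618652344), (2.528501510620117, 37.137611389160156), 60.958126068115234)
```

View pics/w3.png

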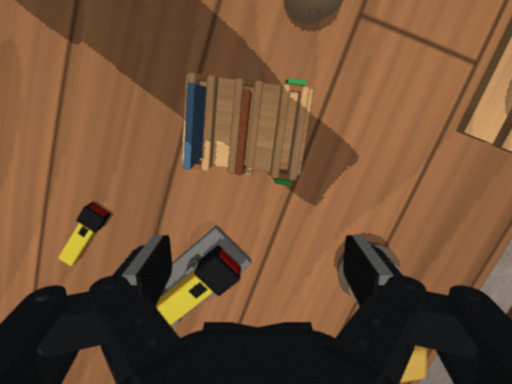

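The wrist view shows the clips at (296,82) and (283,182), the brown tile at (243,130) and the blue one at (194,125). The slot centre comes out at (0.5563,-0.0567) with x-yaw 0.221, and the brown tile lies 56 mm from it as expected. Next is the hover above the tile.

```bash
cat > tile.py <<'E'
from scan import *
t=np.array([0,0,1.])-n*n[2];t/=np.linalg.norm(t)
O=L-.004*n-.060*t
RT=np.c_[np.cross(n,-t),n,-t]
E
python3 - <<'E'
from tile import *
o=ctrl.get_obs();print(O,t,RT[:,0],np.linalg.det(RT));plan(O+.19*t,RT,o);print(O+.19*t)
E
```

```text
[0.51720005 0.25354397 0.03060922] [-0.27507465  0.1553755   0.94878469] [0.4918138 0.8707004 0.       ] 1.0000000000000002
offset [383.9  62.2  49.4] rot [-0.302 -0.135  0.835] rows 6.3
[0.46493587 0.28306532 0.21087832]
```

```bash
python3 -m crank '[{"offset":[50,8,0],"delta_rot":[-0.03,-0.013,0.1]},{"offset":[110,18,3],"delta_rot":[-0.08,-0.035,0.24]},{"offset":[170,27,10],"delta_rot":[-0.13,-0.06,0.37]},{"offset":[230,37,20],"delta_rot":[-0.18,-0.08,0.5]},{"offset":[290,47,30],"delta_rot":[-0.23,-0.1,0.63]}]'|head -2
python3 - <<'E'
from tile import *
plan(O+.19*t,RT,ctrl.get_obs())
E
```

```text
clock: 18.77
ee_pos: [0.4804, 0.1892, 0.2311]
offset [ 85.2 -46.3   7.2] rot [-0.072 -0.037  0.205] rows 1.6
```

```bash
python3 -m crank '[{"offset":[45,-25,4],"delta_rot":[-0.036,-0.018,0.1]},{"offset":[85,-46,7],"delta_rot":[-0.072,-0.037,0.205]},{"offset":[85,-46,7],"delta_rot":[-0.072,-0.037,0.205]},{"offset":[85,-46,7],"delta_rot":[-0.072,-0.037,0.205]}]'|head -2
python3 - <<'E'
from tile import *
np.set_printoptions(precision=4,suppress=True)
o=ctrl.get_obs();print(o["ee_pos"],o["q"]);plan(O+.066*t,RT,o)
d=ctrl.capture("wrist");pickle.dump(d,open("w4.pkl","wb"))
cv2.imwrite("pics/w4.png",cv2.cvtColor(d["frame"],cv2.COLOR_RGB2BGR))
g=np.stack(np.meshgrid(range(0,512,1),range(0,384,1)),-1).reshape(-1,2);P,ok=dep(d,g)
Q=(P-O)@np.c_[n,np.cross(t,n),t]
s=ok&(abs(Q[:,0])<.02)&(abs(Q[:,1])<.06)&(abs(Q[:,2]-.085)<.025)
q=Q[s];print("pts",len(q),q.min(0),q.max(0))
top=q[q[:,2]>.092];print("top edge x,y,z in tile",np.percentile(top,[3,50,97],axis=0))
E
```

```text
clock: 19.27
ee_pos: [0.465, 0.2813, 0.2108]
[0.465  0.2813 0.2108] [ 0.5381  0.1686 -0.1914  1.0493 -0.2762  2.5935]
offset [  1.7  -0.5 123.6] rot [-0.002  0.001  0.007] rows 2.0
pts 1068 [-0.0038 -0.0446  0.0601] [0.005  0.0451 0.1023]
top edge x,y,z in tile [[-0.0038 -0.0409  0.0986]
 [ 0.0002  0.0032  0.1001]
 [ 0.0039  0.0429  0.1014]]
```

View pics/w4.png

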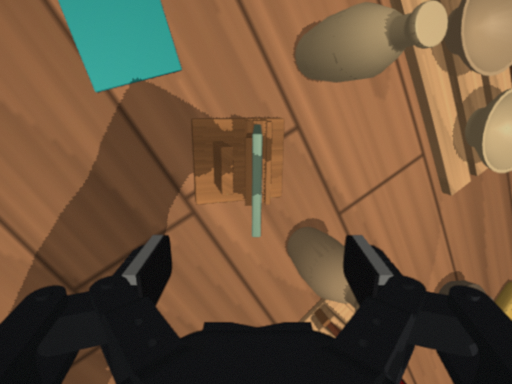

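The wrist view shows the tile edge-on at (257,180), midway between the fingers. Its measured extents (±4, ±45, 100 mm) match my pose estimate, so I descend and grip.

```bash
python3 -m crank '[{"offset":[2,0,30],"delta_rot":[0,0,0.007]},{"offset":[2,0,65],"delta_rot":[0,0,0.007]},{"offset":[2,0,98],"delta_rot":[0,0,0.007]},{"offset":[2,0,118],"delta_rot":[0,0,0.007]},{"offset":[2,0,124],"delta_rot":[0,0,0.007]}]' 0.5
python3 -m crank '[{"offset":[0,0,0],"delta_rot":[0,0,0]},{"offset":[0,0,0],"delta_rot":[0,0,0]},{"offset":[0,0,0],"delta_rot":[0,0,0]}]' |head -2
python3 - <<'E'
from tile import *
plan(O+.066*t,RT,ctrl.get_obs())
E
```

```text
clock: 19.95
ee_pos: [0.5002, 0.262, 0.0925]
orientation: [0.137, 0.854, 0.496, 0.079]
ft_force: [0.9, -0.2, -0.1]
width: 0.75
grasp_force: 0.0
clock: 20.32
ee_pos: [0.5, 0.2642, 0.094]
offset [-0.8 -0.9  0.6] rot [-0.001 -0.001 -0.001] rows 0.0
```

```bash
python3 -m crank '[{"offset":[0,-0.5,0],"delta_rot":[0,0,0]},{"offset":[0,-0.5,0],"delta_rot":[0,0,0]},{"offset":[0,-0.5,0],"delta_rot":[0,0,0]},{"offset":[0,-0.5,0],"delta_rot":[0,0,0]},{"offset":[0,-0.5,0],"delta_rot":[0,0,0]}]' -1 50
python3 -m crank '[{"offset":[0,0,0],"delta_rot":[0,0,0]},{"offset":[0,0,0],"delta_rot":[0,0,0]},{"offset":[0,0,0],"delta_rot":[0,0,0]}]'
python3 -m crank '[{"offset":[0,0,-10],"delta_rot":[0,0,0]},{"offset":[0,0,-35],"delta_rot":[0,0,0]},{"offset":[0,0,-70],"delta_rot":[0,0,0]},{"offset":[0,0,-105],"delta_rot":[0,0,0]},{"offset":[0,0,-125],"delta_rot":[0,0,0]}]'
python3 - <<'E'
from tile import *
o=ctrl.get_obs();a=.2213;C=np.array([.5563,-.0567,.01])
RP=np.c_[[-np.sin(a),np.cos(a),0],[np.cos(a),np.sin(a),0],[0,0,-1]]
plan(C+[0,0,.26],RP,o)
E
```

```text
clock: 20.95
ee_pos: [0.4994, 0.2643, 0.0932]
orientation: [0.137, 0.853, 0.497, 0.08]
ft_force: [-0.4, 0.6, 2.3]
width: 0.086
grasp_force: 49.3
clock: 21.32
ee_pos: [0.4994, 0.2643, 0.0931]
orientation: [0.137, 0.853, 0.497, 0.08]
ft_force: [-2.1, 1.4, 3.4]
width: 0.088
grasp_force: 49.6
clock: 21.95
ee_pos: [0.4648, 0.2838, 0.2137]
orientation: [0.137, 0.853, 0.497, 0.081]
ft_force: [-0.6, -0.0, -2.2]
width: 0.082
grasp_force: 49.4
offset [-251.3  252.6   24.1] rot [ 0.305  0.117 -0.73 ] rows 5.7
```

```bash
python3 -m crank '[{"offset":[0,0,-30],"delta_rot":[0,0,0]},{"offset":[0,0,-70],"delta_rot":[0,0,0]},{"offset":[0,0,-80],"delta_rot":[0,0,0]}]' | head -2
python3 - <<'E'
from tile import *
o=ctrl.get_obs();a=.2213;C=np.array([.5563,-.0567,.01])
RP=np.c_[[-np.sin(a),np.cos(a),0],[np.cos(a),np.sin(a),0],[0,0,-1]]
plan(C+[0,0,.26],RP,o)
E
```

```text
clock: 22.32
ee_pos: [0.4433, 0.2965, 0.2901]
offset [-251.9  252.2  104.3] rot [ 0.307  0.116 -0.73 ] rows 5.9
```

```bash
python3 -m crank '[{"offset":[-25,25,10],"delta_rot":[0.03,0.012,-0.073]},{"offset":[-62,62,25],"delta_rot":[0.076,0.029,-0.18]},{"offset":[-100,100,41],"delta_rot":[0.12,0.046,-0.29]},{"offset":[-138,138,57],"delta_rot":[0.167,0.064,-0.4]},{"offset":[-176,176,73],"delta_rot":[0.215,0.081,-0.51]}]' | head -2
cat > place.py <<'E'
from tile import *
a=.2213;C=np.array([.5563,-.0567,.01])
RP=np.c_[[-np.sin(a),np.cos(a),0],[np.cos(a),np.sin(a),0],[0,0,-1]]
E
python3 - <<'E'
from place import *
plan(C+[0,0,.26],RP,ctrl.get_obs())
E
```

```text
clock: 22.95
ee_pos: [0.5218, 0.0472, 0.2729]
offset [-103.9   33.5    8.5] rot [ 0.087  0.035 -0.217] rows 1.8
```

```bash
python3 -m crank '[{"offset":[-40,13,3],"delta_rot":[0.034,0.014,-0.085]},{"offset":[-80,26,7],"delta_rot":[0.068,0.027,-0.17]},{"offset":[-104,33,8],"delta_rot":[0.087,0.035,-0.217]},{"offset":[-104,33,8],"delta_rot":[0.087,0.035,-0.217]},{"offset":[-104,33,8],"delta_rot":[0.087,0.035,-0.217]}]' | head -2
python3 - <<'E'
from place import *
np.set_printoptions(precision=4,suppress=True)
o=ctrl.get_obs();print(o["q"],o["ee_pos"])
plan(C+[0,0,.14],RP,o)
# held tile in tool frame, from wrist, scene depth
q=o["orientation"];Rm=Ro.from_quat([q[1],q[2],q[3],q[0]]).as_matrix()
for nm in("wrist","scene","top"):
    d=ctrl.capture(nm);g=np.stack(np.meshgrid(range(512),range(384)),-1).reshape(-1,2);P,ok=dep(d,g)
    h=cv2.cvtColor(d["frame"],cv2.COLOR_RGB2HSV)[g[:,1],g[:,0]]
    Q=(P-o["ee_pos"])@Rm
    s=ok&(abs(Q[:,0])<.06)&(abs(Q[:,1])<.012)&(Q[:,2]>-.045)&(Q[:,2]<.08)&(h[:,0]>55)&(h[:,0]<95)&(h[:,1]>25)
    q_=Q[s]
    if len(q_)>10:print(nm,len(q_),np.percentile(q_,[2,50,98],axis=0))
E
```

```text
clock: 23.58
ee_pos: [0.5552, -0.0546, 0.2706]
[-0.2487  0.2639  0.128   1.4339  0.0003  1.105 ] [ 0.5552 -0.0546  0.2706]
offset [ -2.2   0.5 120.6] rot [ 0.001  0.    -0.004] rows 1.9
wrist 3107 [[-0.0244 -0.0042 -0.0361]
 [ 0.0165 -0.0005 -0.0341]
 [ 0.0449  0.0034  0.0243]]
scene 216 [[-0.0445  0.0021 -0.0328]
 [-0.0163  0.0042  0.0214]
 [ 0.0371  0.0058  0.0575]]
```

```bash
python3 -m crank '[{"offset":[-2,0,35],"delta_rot":[0,0,-0.004]},{"offset":[-2,0,75],"delta_rot":[0,0,-0.004]},{"offset":[-2,0,108],"delta_rot":[0,0,-0.004]},{"offset":[-2,0,125],"delta_rot":[0,0,-0.004]},{"offset":[-2,0,125],"delta_rot":[0,0,-0.004]}]' | head -2
python3 -m crank '[{"offset":[0,0,0],"delta_rot":[0,0,0]},{"offset":[0,0,0],"delta_rot":[0,0,0]},{"offset":[0,0,0],"delta_rot":[0,0,0]}]' | head -2
python3 - <<'E'
from place import *
np.set_printoptions(precision=4,suppress=True)
o=ctrl.get_obs();plan(C+[0,0,.066],RP,o)
d=ctrl.capture("wrist");cv2.imwrite("pics/w5.png",cv2.cvtColor(d["frame"],cv2.COLOR_RGB2BGR))
for nm,d in(("wrist",d),("scene",ctrl.capture("scene"))):
    m=mask(d,(50,130,40),(75,255,255),(0,0,512,384));k,l,st,ce=cv2.connectedComponentsWithStats(m)
    for i in range(1,k):
        if st[i,4]>12:
            P,ok=dep(d,px((l==i).astype(np.uint8)));P=P[ok];Q=P[abs(P[:,2]-.042)<.006]
            if len(Q)>5:
                e=(Q-C)@RP; print(nm,ce[i],st[i,4],"along slot",e[:,0].mean(),"across",e[:,1].min(),e[:,1].max(),Q[:,2].mean())
E
```

```text
clock: 24.35
ee_pos: [0.5555, -0.0561, 0.1456]
clock: 24.72
ee_pos: [0.5566, -0.057, 0.1471]
offset [ 0.5 -0.4 71.1] rot [0.003 0.002 0.001] rows 1.1
wrist [257.3958 112.5417] 144 along slot 0.06170838576880349 across -0.009075435577765557 0.009938380481361609 0.042755688029104726
scene [214.9277 232.1687] 83 along slot -0.06264279170738189 across -0.008650158954948675 0.010863063413977754 0.04018686299832144
```

View pics/w5.png

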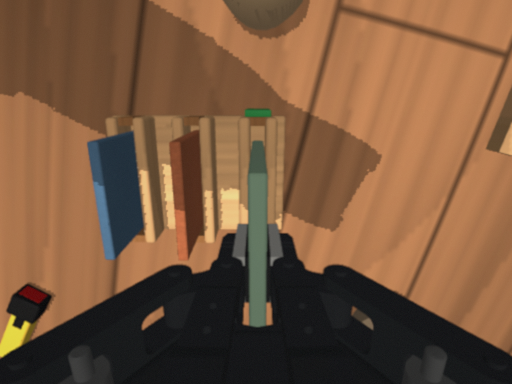

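The wrist view shows the held tile at x≈258, in line with the clipped slot whose clip is at (257,112), 0.4 mm off across the slot. Lowering it.

```bash
python3 -m crank '[{"offset":[0,0,20],"delta_rot":[0,0,0]},{"offset":[0,0,35],"delta_rot":[0,0,0]},{"offset":[0,0,50],"delta_rot":[0,0,0]},{"offset":[0,0,62],"delta_rot":[0,0,0]},{"offset":[0,0,67],"delta_rot":[0,0,0]}]' | sed -n '1,2p;4p'
python3 -m crank '[{"offset":[0,0,0.5],"delta_rot":[0,0,0]},{"offset":[0,0,1],"delta_rot":[0,0,0]},{"offset":[0,0,1.5],"delta_rot":[0,0,0]},{"offset":[0,0,2],"delta_rot":[0,0,0]},{"offset":[0,0,2],"delta_rot":[0,0,0]}]' | sed -n '1,2p;4p'
```

```text
clock: 25.45
ee_pos: [0.5562, -0.057, 0.0785]
ft_force: [0.3, -0.2, -1.3]
clock: 26.08
ee_pos: [0.5565, -0.057, 0.0775]
ft_force: [0.5, -0.7, -1.5]
```

```bash
for i in 1 2; do python3 -m crank '[{"offset":[0,0,0.5],"delta_rot":[0,0,0]},{"offset":[0,0,1],"delta_rot":[0,0,0]},{"offset":[0,0,1],"delta_rot":[0,0,0]}]' | sed -n '1,2p;4p'; done
```

```text
clock: 26.45
ee_pos: [0.5566, -0.0571, 0.0765]
ft_force: [-0.3, -0.6, 0.7]
clock: 26.82
ee_pos: [0.5568, -0.0571, 0.0765]
ft_force: [-4.0, -0.6, 10.7]
```

```bash
python3 -m crank '[{"offset":[0,0,-1],"delta_rot":[0,0,0]},{"offset":[0,0,-1],"delta_rot":[0,0,0]},{"offset":[0,0,-1],"delta_rot":[0,0,0]},{"offset":[0,0,-1],"delta_rot":[0,0,0]}]' -0.35
python3 -m crank '[{"offset":[0,0,-10],"delta_rot":[0,0,0]},{"offset":[0,0,-35],"delta_rot":[0,0,0]},{"offset":[0,0,-75],"delta_rot":[0,0,0]},{"offset":[0,0,-125],"delta_rot":[0,0,0]},{"offset":[0,0,-160],"delta_rot":[0,0,0]}]' | head -2
python3 -m crank '[{"offset":[-30,0,0],"delta_rot":[0,0,0]},{"offset":[-60,0,0],"delta_rot":[0,0,0]},{"offset":[-60,0,0],"delta_rot":[0,0,0]},{"offset":[-60,0,0],"delta_rot":[0,0,0]}]' | head -2
python3 - <<'E'
from place import *
np.set_printoptions(precision=4,suppress=True)
d=ctrl.capture("wrist");cv2.imwrite("pics/w6.png",cv2.cvtColor(d["frame"],cv2.COLOR_RGB2BGR))
g=np.stack(np.meshgrid(range(512),range(384)),-1).reshape(-1,2);P,ok=dep(d,g);Q=(P-C)@np.c_[RP[:,1],RP[:,0],[0,0,1]]
s=ok&(abs(Q[:,0])<.02)&(abs(Q[:,1])<.06)&(Q[:,2]>.05)&(Q[:,2]<.13);q=Q[s];tp=q[q[:,2]>.094]
print(len(q),np.percentile(tp,[3,50,97],axis=0));print(ctrl.get_obs()["ee_pos"])
for y in(-.03,0,.03):
    k=tp[abs(tp[:,1]-y)<.01];print(y,k[:,0].mean() if len(k) else None)
E
```

```text
clock: 27.32
ee_pos: [0.5564, -0.057, 0.0762]
orientation: [0.001, 0.624, 0.781, 0.0]
ft_force: [0.3, 0.2, 0.2]
width: 0.323
grasp_force: 0.0
clock: 27.95
ee_pos: [0.5563, -0.057, 0.2394]
clock: 28.45
ee_pos: [0.5691, -0.1152, 0.2368]
920 [[-0.0034 -0.0426  0.0992]
 [ 0.0003  0.0011  0.1006]
 [ 0.004   0.0414  0.102 ]]
[ 0.5691 -0.1149  0.2367]
-0.03 0.00029540878632237634
0 0.0003137426260563405
0.03 0.0002876989637003201
```

View pics/w6.png

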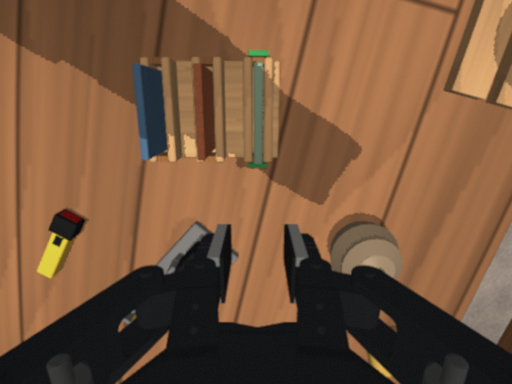

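The view shows the tile upright in the clipped slot at (259,112), top 100.6 mm above the floor and aligned. The other tiles are in place. Nothing touches the robot, so I hand in.

```bash
python3 -m crank '[{"offset":[0,0,0],"delta_rot":[0,0,0]},{"offset":[0,0,0],"delta_rot":[0,0,0]}]' | head -1; python3 -c "
from cell import ctrl
print(ctrl.close_job())"
```

```text
clock: 28.75
the job is handed in; nothing more can be done
None
```

The job is handed in at about 29 s, with no verdict shown: the label was scanned steadily at about 80 mm, the scanner lies back in its cradle within about 1.5 mm, and the tile stands upright and fully down in the clipped slot.

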